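Clamp and cover a sample pot for the shake test

ROBOT

A 6-joint arm with a two-finger parallel gripper is mounted at the origin on the work surface. World frame = base frame: x ahead of the robot, y to its left, z up, the work surface at z = 0. Lengths are in mm, angles in rad, forces in N, time in s.
With the tool pointing down it reaches from about 400 to 925 mm from the base axis. Payload 12.5 kg.
Tool frame: the origin (TCP) lies midway between the tips of the shut fingers; the grasp point (between the pads) lies 19 mm behind it (env.pinch_z is the z of the grasp point in the tool frame, in mm); z points along the fingers, y is the line along which they close (so a half turn about z gives the same grasp; the last joint's range is limited). The gripper opens to 95 mm and grips with 3 to 60 N. Pads are 20 mm wide; open, the fingers measure 119 mm over their backs; the gripper's body (75 mm by 180 mm) begins 59 mm behind the grasp point.
Start: joints at [-1.347, 0.491, 1.559, -0, 1.092, -0.106], TCP at [202.432, -591.327, 214.661] pointing down, gripper open.
Joint ranges: [-3.1, 3.1], [-0.84, 2.19], [0.05, 2.79], [-1.13, 4.28], [0.06, 2.93], [-2.69, 2.69]. Speed limits (rad/s): [2.22, 2.22, 2.79, 3.14, 3.14, 3.14].

INTERFACE

Orientations are given as [roll, pitch, yaw] about the fixed x, y, z axes, in that order (R = Rz(yaw) Ry(pitch) Rx(roll)).
In Python, from cell import env, eyes gives the robot as it stands.
- The arm moves only by the shell command python3 -m inch 'ROWS'. ROWS is JSON, a list of rows, each a list of 3 entries, a list of its own where there are three numbers: the shift along the tool's x, y, z in units of 60 mm (1.0 is 60 mm), then the turn about the tool's z in units of 5 degrees (1.0 is 5 degrees), then the closure, from -1 (fully open) to 1 (shut). In form: [[[tx, ty, tz], turn, claw], ...]. A call has exactly 10 rows; each row shifts and turns the commanded pose from where the row before left it, along the tool's axes as they then stand; what a row does not reach is not made up. A row lasts 1/8 s, in which the tool goes at most 62.5 mm and 10.7 degrees, less where a joint would pass 70% of its speed; a pose out of reach is approached as far as the arm can. A call is refused whole if a number of a shift passes 1 or a number of a turn 1, either way. A call with a gripper value outside its range is refused whole. The fingers move at their own pace and stop on an object; the grip force is fixed at half the most. Time passes only in rows, so rows that do not move let the fingers close, or fill a call up. It gives the time, the measured TCP pose, the force, the opening and the grip force at its end, in the units of the state.
- env.state(): the state, without advancing time (a new reading comes with each control period).
- eyes.read_camera(name): name is "scene" or "top"; returns a dict with "pixels" (420x560x3 uint8, red, green, blue), "fx", "fy", "cx", "cy" (pixels), "extrinsics" (4x4, takes a point from world to camera coordinates). Camera axes: x right, y down, z forward; pixel columns grow to the right and rows downward; lengths in mm; the calibration is good to about 2 mm. A picture is of the moment at which its call begins. There is no depth.
- env.job_done(): hands the job in; it is judged then, once.
Trained networks look in a picture, given as the dict that the camera call returned (one of the last four; its "shot" number tells which), for a name from the list of things; names that differ only in an ending like _2 or _b are one class to them, and where a whole thing is asked for, a point or a joint stands for the part that bears it (a point fixed in the world has none). Each returns a list of dicts, best first, with "score" (0 to 1); they miss things now and then, are a little off and sometimes report something else, mostly with a low value. They report only what shows in the picture. A call takes as long as a camera call. They do not tell look-alikes from the thing itself.
- eyes.boxes_of(name, picture): "centre" ([row, column] in pixels, amid what is visible of it).
- eyes.cut_out(name, picture): "mask" (420x560 bool, what is visible of it) and "centre" ([row, column] in pixels, amid what is visible of it).
- eyes.spot_point(name, picture): "centre" ([row, column] in pixels: a listed point, or the origin of a listed thing).
The state is a dict: "t": time; "joints": joint angles; "qvel": joint speeds; "tau": joint torques, N m; "eef_pos": TCP position; "tcp_rot": TCP orientation; "ft_force": force on the tool from outside, world axes, zero at the start; "moment": the same for the moment, N m; "opening": opening from 0.0 (shut) to 1.0 (fully open); "grip_force": force on a finger pad.
Only numpy, scipy, OpenCV 4.12 (cv2) and the standard library are available. Lean on these libraries where they do the work, as an engineer would, in place of code of your own. Each camera call takes 0.05 s, during which the arm holds its last target. There are 200 camera calls.

TASK

Get the sample pot ready for its shake test. First wind the star handle clockwise, spoke after spoke, until the clamp has pushed the pot home into the vee block and its spring pad is pressed about half way in (never all the way), moving the jaw only with the handle. Then set the lid that fits gently on the pot so that it sits fully down and level, let go, and leave the other things on the bench where they are.

Things in the scene. Friction and masses are not known exactly. Their poses are not given: they have to be found in the camera images.
- shaker: slick grey plate 170 x 320 mm fixed on the bench, top 30 mm high, y = -175 to +145 mm. Origin on the bench; x along its short side, +y the clamp's closing direction. Along y: star handle hub (-115 mm) on a gearbox 90 x 70 mm, 60 mm high; jaw; pot; vee block of two upright slick white plastic plates, 58 mm high, at the +y end.
- hub (a point): axis of the star handle at spoke height, 95 mm above the bench. Hub 48 mm across, top 110 mm above the bench; four level steel spokes at 90 degrees, 10 mm thick, with black balls 18 mm across centred 90 mm from the axis. Its axes turn with the handle: spokes along its own x and y, both ways.
- capstan (a joint): turn of the star handle in rad, positive clockwise seen from above (closes the clamp); at 0 the spokes lie along the stage's x and y axes. Range 0 to 6, starts at 0 to 1.7. Drives the jaw 15 mm per rad, stays where left; needs 0.35 N m plus 0.015 m x clamp force (5 to 7 N at 65 mm from the axis).
- jaw: dark steel jaw block 80 mm wide, 30 mm thick, 32 to 62 mm above the bench; origin on the bench plane at its front face (towards the vee); y axis is the closing direction. Driven by the handle; must not be pushed by hand.
- pad (a joint): how far the spring pad is pressed into the jaw, in m: 0 free, 0.016 fully in, half is 0.008; spring 900 N/m. The pad is a slick white plate 56 mm wide, 8 mm thick, 24 mm high, on two pins before the jaw; the gap between plate and jaw block is 16 mm free, 8 mm at half. Dragging the loose pot already presses it about 1 mm; off-centre in the vee, a little more.
- pad_face (a point): centre of the pad's front face, which touches the pot 47 mm above the bench; 24 mm ahead of the jaw face when free
- nest (a point): on the stage's top: where the pot's axis stands once the pot is home in the vee block (75 mm along the stage's +y from its origin)
- pot: open, smooth aluminium pot, 72 mm outside diameter, 4 mm wall, 62 mm high with a 30 mm thick bottom, about 0.3 kg, a few plastic parts in it; stands loose on the stage between pad and vee, 12 to 30 mm short of home. Origin at the centre of its underside, z up.
- pot_rim (a point): centre of the pot's mouth, at rim height (92 mm above the bench); the mouth is 64 mm across
- lid: the lid that fits: aluminium disc 76 mm across, 5 mm thick, on a plug 58 mm across, 5 mm deep; black round knob 20 mm across, 26 mm tall; 0.11 kg. Origin: centre of the plug's underside, z up; disc top at z = 10 mm, knob top at 36 mm. Lies on the bench on its plug; seated, its origin is 5 mm below the rim. It and the small lid may swap places.
- small_lid: a lid of the same make that is too small: disc 54 mm across, same knob; origin at the centre of its underside; bystander, leave it alone
- clip1: a small plastic part, 51 mm long, 22 mm high: black sleeve with white square flanges, lying on the bench; bystander, leave it alone
- clip2: a small plastic part, 51 mm long, 22 mm high: black sleeve with white square flanges, lying on the bench; bystander, leave it alone
- clip3: a small plastic part, 51 mm long, 22 mm high: black sleeve with white square flanges, lying on the bench; bystander, leave it alone
- clip4: a small plastic part, 51 mm long, 22 mm high: black sleeve with white square flanges, lying on the bench; bystander, leave it alone
- tape: roll of tape lying flat, 90 mm across, 22 mm high; bystander
- bottle: white plastic bottle, 48 mm across, 110 mm high; bystander
Mind the look-alikes: they are no part of the job. Leave any green look-alike of the lid alone. What is shaped like the pot but black is not meant.

How it is judged (in metres and radians):
On the way, in this order (a step that is already met when the one before it is completed fails the run):
1. the pot is clamped home in the vee block with the spring pad about half way in, and the lid not yet on (value of joint pad between 0.0045 and 0.0115 m and horizontal distance between pot and nest below 0.006 m and angle between pot's own z axis and vertical below 0.06 rad and horizontal distance between lid and pot_rim above 0.06 m), for 0.3 s.
2. the lid is seated level on the clamped pot (horizontal distance between lid and pot_rim below 0.005 m and z of lid in the frame of pot_rim between -0.007 and -0.003 m and angle between the z axis of lid and the z axis of pot, either way round below 0.05 rad and angle between lid's own z axis and vertical below 0.08 rad and value of joint pad between 0.0045 and 0.0115 m and horizontal distance between pot and nest below 0.006 m and angle between pot's own z axis and vertical below 0.06 rad), for 0.2 s.
At the end, for the whole second after the job is handed in: The pot stands upright within 6 mm of its place in the vee block, the spring pad is pressed 4.5 to 11.5 mm in, the fitting lid lies fully down on the pot's rim (within 2 mm in height, 5 mm of centre, level within 0.05 rad), and everything is at rest and released (all of step 2 and linear speed of each of pot, lid below 0.02 m/s and velocity of joint capstan below 0.05 rad/s); the robot touches nothing.
It fails at once if the spring pad is pressed all the way in (value of joint pad above 0.0155 m).
It fails at once if the robot pushes the jaw or pad directly instead of winding the handle (contact force between any of the fingers, the arm and jaw above 8 N).
It fails at once if the lid is dropped or slammed onto the pot (faster than 0.4 m/s within 20 mm of the rim) (distance between lid and pot_rim below 0.02 m and linear speed of lid above 0.4 m/s).
It fails at once if a bystander is moved more than 30 mm (distance of any of small_lid, clip1, clip2, clip3, clip4, tape, bottle from where it was at the start of the episode above 0.03 m).
It also fails if it takes over 72 s, if anything falls off the work surface, if the arm or the gripper's body presses on something with over 40 N, if the wrist force passes 120 N, or if a joint passes its speed limit or range.

## Working session

There is one attempt and no reset: what is moved stays moved. The work goes in short steps, Python scripts to look and compute and a shell command to move; the robot and the scene stay as the last step left them, time stands still between calls to the robot, and variables do not carry over. Pictures are saved under pics/ and viewed, at most 10 in all, crops included, and the job is handed in when it is done.

```bash
ls; mkdir -p pics
cat > h.py <<'E'
import numpy as np, cv2
from cell import env, eyes
def cam(n): return eyes.read_camera(n)
def save(p,f,box=None,s=1):
    im=p["pixels"][:,:,::-1]
    if box: r0,r1,c0,c1=box; im=im[r0:r1,c0:c1]
    cv2.imwrite("pics/"+f,cv2.resize(im,None,fx=s,fy=s,interpolation=cv2.INTER_CUBIC))
def ray(p,rc):
    E=np.array(p["extrinsics"]);R,t=E[:3,:3],E[:3,3]
    d=R.T@np.array([(rc[1]-p["cx"])/p["fx"],(rc[0]-p["cy"])/p["fy"],1.]); return -R.T@t,d
def at(p,rc,z):
    o,d=ray(p,rc); return o+d*(z-o[2])/d[2]
def proj(p,X):
    E=np.array(p["extrinsics"]);c=E[:3,:3]@np.array(X)+E[:3,3]
    return [p["cy"]+p["fy"]*c[1]/c[2],p["cx"]+p["fx"]*c[0]/c[2]]
E
cat > a.py <<'E'
from h import *
np.set_printoptions(precision=1,suppress=True)
print(env.state())
zs={"lid":0,"small_lid":0,"pot":30,"pot_rim":92,"hub":95,"shaker":0,"nest":30,"jaw":0,"pad_face":47,"tape":0,"bottle":0,"clip1":0}
for n in ["top","scene"]:
    p=cam(n); save(p,n+"0.png",s=1.4); print(n,ray(p,[210,280]))
    for k in zs:
        print(k,[(round(d["score"],2),np.round(d["centre"]),at(p,d["centre"],zs[k])[:2]) for d in eyes.spot_point(k,p)[:4]])
E
python3 a.py
```

```text
pics
{'t': 0.0, 'joints': array([-1.3,  0.5,  1.6, -0. ,  1.1, -0.1]), 'qvel': array([-0.,  0., -0., -0., -0., -0.]), 'tau': array([ -0. , -61.3, -25.8,   0.1,   0. ,  -0. ]), 'eef_pos': array([ 202.4, -591.1,  214.1]), 'tcp_rot': array([-3.1, -0. ,  0.3]), 'ft_force': array([-0.3, -0.2, -0.6]), 'moment': array([ 0. , -0. , -0.1]), 'grip_force': 0.0, 'opening': 0.9964053252802203}
top (array([ 471.9,   49. , 1150.7]), array([ 0.1, -0. , -1. ]))
lid [(0.95, array([295., 211.]), array([342.3, 226.9])), (0.76, array([254., 183.]), array([456.3, 308.1]))]
small_lid [(0.76, array([212., 194.]), array([578.8, 281.4]))]
pot [(0.96, array([236., 272.]), array([509.9,  55.2])), (0.7, array([303., 259.]), array([327.1,  90.2]))]
pot_rim [(0.93, array([234., 272.]), array([515.4,  55. ])), (0.56, array([303., 255.]), array([334.2,  96.7]))]
hub [(0.8, array([214., 334.]), array([ 569.5, -106.7]))]
shaker [(0.8, array([229., 289.]), array([532.8,   7.4]))]
nest [(0.83, array([238., 262.]), array([505.6,  84.4]))]
jaw [(0.65, array([229., 298.]), array([532.1, -17.9]))]
pad_face [(0.6, array([230
[... 974 characters left out ...]
14., 284.]), array([509.5,  75.1])), (0.54, array([299., 402.]), array([750.6, 286.5])), (0.53, array([205., 382.]), array([479.9, 308. ]))]
jaw [(0.86, array([227., 244.]), array([521.7, -14.8]))]
pad_face [(0.55, array([216., 251.]), array([538.6,   1.7]))]
tape [(0.58, array([324., 290.]), array([782.2,  79.5])), (0.35, array([225., 416.]), array([516.9, 385.5]))]
bottle [(0.85, array([300., 401.]), array([729.7, 295.7])), (0.23, array([215., 284.]), array([479.4,  77.2]))]
clip1 [(0.79, array([313., 359.]), array([757.9, 208.4])), (0.71, array([228., 416.]), array([525.9, 385.3])), (0.63, array([190., 144.]), array([ 386.3, -277.2])), (0.58, array([310., 180.]), array([ 749.4, -125.8]))]
```

View pics/top0.png

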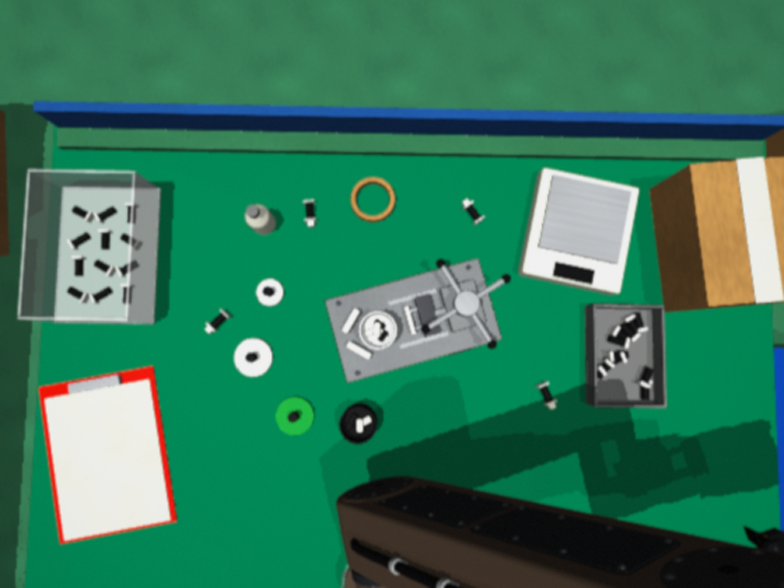

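View pics/scene0.png

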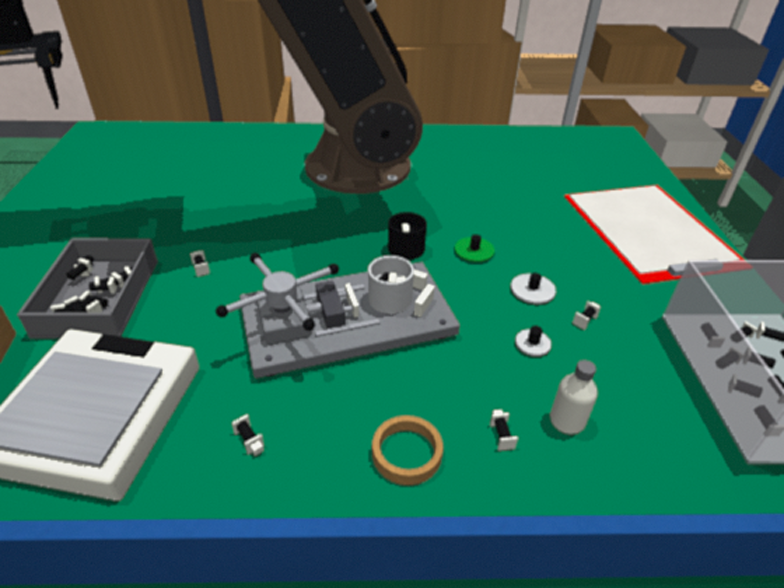

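Candidates for the lid (unscaled top pixels, row/col): large white disc (254,180), small white disc (209,192), which is the small lid, and the green disc (297,210), a look-alike. For the pot: aluminium (235,270) versus black (303,258). I choose the large white disc and the aluminium pot, and check both in a crop along with the measurements.

```bash
cat > m.py <<'E'
from h import *
np.set_printoptions(precision=1,suppress=True)
p=cam("top"); save(p,"crop1.png",(175,310,165,375),3.8)
m=max(eyes.cut_out("shaker",p),key=lambda d:d["score"])["mask"].astype(np.uint8)
r=cv2.minAreaRect(np.argwhere(m)[:,::-1].astype(np.float32)); 
c=[at(p,[y,x],30) for x,y in cv2.boxPoints(r)]; print("corners",np.array(c)[:,:2], [np.linalg.norm(c[i]-c[i-1]) for i in range(4)])
ctr=np.mean(c,0); e=c[1]-c[0] if np.linalg.norm(c[1]-c[0])>250 else c[2]-c[1]; e=e/np.linalg.norm(e); e=e if e[1]>0 else -e
print("yplus dir",np.degrees(np.arctan2(e[1],e[0])),"origin",(ctr+15*e)[:2])
g=p["pixels"].max(2); hub=np.array([214,334])
k=((g<60)).astype(np.uint8); n,l,s,q=cv2.connectedComponentsWithStats(k)
for i in range(1,n):
    rc=q[i][::-1]
    if s[i,4]>15 and s[i,4]<200 and np.linalg.norm(rc-hub)<45: print("dark",rc,s[i,4],at(p,rc,95)[:2])
for nme,z,zd in (("lid",8,0),("small_lid",8,0),("pot",92,0)):
    for d in eyes.cut_out(nme,p):
        mm=d["mask"].astype(np.uint8); (x,y),rad=cv2.minEnclosingCircle(np.argwhere(mm)[:,::-1].astype(np.float32))
        print(nme,d["score"],[y,x],rad,at(p,[y,x],z)[:2])
E
python3 m.py
```

```text
corners [[ 595.7  177.7]
 [ 685.7 -183.8]
 [ 493.  -227.7]
 [ 406.   129.5]] [np.float64(195.65762978144096), np.float64(372.5796134837101), np.float64(197.62838994696912), np.float64(367.7264943868302)]
yplus dir 103.98849154124021 origin [541.5 -11.5]
dark [187.7 314.2] 22 [638.3 -53.9]
dark [198.4 361.3] 20 [ 611.7 -179. ]
dark [234.4 303.5] 29 [514.1 -26.6]
dark [245.5 351.2] 24 [ 487.1 -152.1]
lid 0.65 [255.59112548828125, 180.43350219726562] 13.6812105178833 [452.7 313.7]
lid 0.6 [296.5, 209.8333282470703] 13.914525985717773 [339.9 227.7]
lid 0.52 [208.8076934814453, 192.1923065185547] 9.244481086730957 [585.7 284.8]
small_lid 0.65 [208.75, 192.25] 9.519816398620605 [585.9 284.7]
small_lid 0.46 [227.8035430908203, 300.7858581542969] 68.98453521728516 [536.3 -25. ]
pot 0.87 [302.5, 255.5] 15.116316795349121 [335.8  96. ]
pot 0.63 [151.0, 336.5] 9.178879737854004 [ 739.1 -113.2]
pot 0.57 [236.0, 269.5] 13.865524291992188 [508.8  62.5]
pot 0.32 [282.7272644042969, 389.3636474609375] 10.01042652130127 [ 391.4 -252.8]
```

View pics/crop1.png

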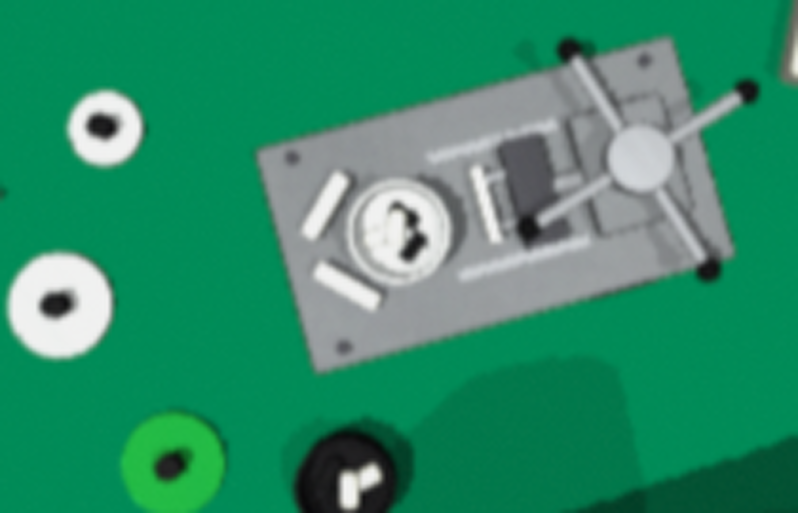

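The crop confirms it: large plain disc at crop (60,305) is the lid, small one at (105,128), aluminium pot at (400,232), handle balls clear. Next I compute the stage yaw and capstan angle.

```bash
cat > st.py <<'E'
from h import *
p=cam("top")
B=np.array([at(p,rc,95)[:2] for rc in([187.7,314.2],[198.4,361.3],[234.4,303.5],[245.5,351.2])]);hub=B.mean(0)
C=[at(p,[175+y/3.8,165+x/3.8],30)[:2] for x,y in((257,150),(668,38),(735,255),(317,373))]
e=[C[0]-C[1],C[3]-C[2]]; print([np.linalg.norm(v) for v in e],[np.degrees(np.arctan2(v[1],v[0])) for v in e])
a=np.arctan2(*(e[0]+e[1])[::-1]); d=np.array([np.cos(a),np.sin(a)])
o=np.mean(C,0)+15*d; o2=hub+115*d
print("hub",hub,"origin",o,o2,"nest",o2+75*d,"spokes",np.degrees(np.arctan2(*(B-hub).T[::-1])),"stage y",np.degrees(a))
s=env.state();print(s["tcp_rot"],s["eef_pos"])
E
python3 st.py
```

```text
[np.float64(314.9051562192151), np.float64(317.6085808540934)] [np.float64(106.25548391556937), np.float64(106.48981191409612)]
hub [ 562.85454184 -102.91393953] origin [528.80214201   6.17553077] [530.43697917   7.42237195] nest [509.29509048  79.38083596] spokes [  33.01246744  -57.19681876  122.55080931 -147.00030123] stage y 106.37314868574863
[3.14140591e+00 2.44458191e-05 3.29799339e-01] [ 202.42841938 -591.36141166  214.68110748]
```

```bash
python3 -m inch '[[[0,0,0],1,1],[[0,0,0],1,1],[[0,0,0],1,1],[[0,0,0],0.7,1],[[0.6,-0.75,0],0,1],[[0.6,-0.75,0],0,1],[[0.6,-0.75,0],0,1],[[0.6,-0.75,0],0,1],[[0.6,-0.75,0],0,1],[[0.6,-0.75,0],0,1]]'
```

```text
t: 2.85
eef_pos: [417.5, -318.4, 214.9]
tcp_rot: [3.141, -0.0, 0.007]
ft_force: [0.4, -0.9, 0.9]
opening: 0.025
grip_force: 0.0
```

```bash
python3 -m inch '[[[0.55,-0.65,0.3],0,1],[[0.55,-0.65,0.3],0,1],[[0.55,-0.65,0.3],0,1],[[0.55,-0.65,0.3],0,1],[[0,0,0],0,1],[[0,0,0.25],0,1],[[0,0,0.25],0,1],[[0,0,0.25],0,1],[[0,0,0.25],0,1],[[0,0,0],0,1]]'
cat > arc.py <<'E'
import sys,numpy as np
from cell import env
a0,a1,n,r=map(float,sys.argv[1:5]); hub=np.array([562.9,-102.9]); s=env.state(); prev=s["eef_pos"][:2]
for a in np.radians(np.linspace(a0,a1,int(n)+1)[1:]):
    t=hub+r*np.array([np.cos(a),np.sin(a)]); d=(t-prev)/60; prev=t; print("[[%.2f,%.2f,0],0,1]"%(d[0],-d[1]),end=",")
print(s["eef_pos"],s["ft_force"])
E
python3 arc.py 258 178 10 64
```

```text
t: 4.1
eef_pos: [546.9, -163.0, 81.3]
tcp_rot: [-3.141, 0.002, 0.006]
ft_force: [1.0, -0.7, 0.3]
opening: 0.009
grip_force: 0.0
[[-0.10,0.00,0],0,1],[[-0.14,-0.06,0],0,1],[[-0.13,-0.08,0],0,1],[[-0.11,-0.10,0],0,1],[[-0.10,-0.11,0],0,1],[[-0.08,-0.12,0],0,1],[[-0.07,-0.13,0],0,1],[[-0.05,-0.14,0],0,1],[[-0.03,-0.15,0],0,1],[[-0.01,-0.15,0],0,1],[ 546.85212944 -163.0187113    81.33165652] [ 1.02058136 -0.74793043  0.32574553]
```

```bash
python3 -m inch '[[[-0.10,0.00,0],0,1],[[-0.14,-0.06,0],0,1],[[-0.13,-0.08,0],0,1],[[-0.11,-0.10,0],0,1],[[-0.10,-0.11,0],0,1],[[-0.08,-0.12,0],0,1],[[-0.07,-0.13,0],0,1],[[-0.05,-0.14,0],0,1],[[-0.03,-0.15,0],0,1],[[-0.01,-0.15,0],0,1]]'; python3 arc.py 178 88 10 64
```

```text
t: 5.35
eef_pos: [499.1, -101.5, 83.4]
tcp_rot: [3.139, -0.004, 0.007]
ft_force: [4.7, -8.5, 0.5]
opening: 0.006
grip_force: 3.6
[[0.02,-0.18,0],0,1],[[0.04,-0.16,0],0,1],[[0.07,-0.15,0],0,1],[[0.09,-0.14,0],0,1],[[0.11,-0.12,0],0,1],[[0.13,-0.10,0],0,1],[[0.15,-0.08,0],0,1],[[0.16,-0.06,0],0,1],[[0.16,-0.03,0],0,1],[[0.17,-0.01,0],0,1],[ 499.11234688 -101.50984843   83.36451299] [ 4.66014738 -8.5137361   0.49902792]
```

```bash
python3 -m inch '[[[0.02,-0.18,0],0,1],[[0.04,-0.16,0],0,1],[[0.07,-0.15,0],0,1],[[0.09,-0.14,0],0,1],[[0.11,-0.12,0],0,1],[[0.13,-0.10,0],0,1],[[0.15,-0.08,0],0,1],[[0.16,-0.06,0],0,1],[[0.16,-0.03,0],0,1],[[0.17,-0.01,0],0,1]]'; python3 arc.py 88 55 5 64;  cat > look.py <<'E'
import sys
from h import *
p=cam("scene"); save(p,sys.argv[1],(150,270,150,320),4.5)
p=cam("top"); save(p,"t"+sys.argv[1],(175,310,165,375),3.8)
a=np.radians(106.4);d=np.array([np.cos(a),np.sin(a),0]);x=np.array([d[1],-d[0],0]);o=np.array([530.4,7.4,0])
def sf(P): return (P-o)@x,(P-o)@d
# rectified stage view at z=60: 4px/mm, +y right
S=4; ys=np.arange(-60,120,1/S); xs=np.arange(45,-45,-1/S)
def rect(p,z):
    G=[[proj(p,o+xx*x+yy*d+[0,0,z]) for yy in(-60,119)] for xx in(45,-45)]
    src=np.float32([G[0][0][::-1],G[0][1][::-1],G[1][1][::-1],G[1][0][::-1]])
    M=cv2.getPerspectiveTransform(src,np.float32([[0,0],[716,0],[716,360],[0,360]]))
    return cv2.warpPerspective(p["pixels"],M,(720,360),flags=cv2.INTER_CUBIC)
R=rect(p,60); cv2.imwrite("pics/r"+sys.argv[1],R[:,:,::-1])
print("pot",[(round(q["score"],2),np.round(sf(at(p,q["centre"],92)),1)) for q in eyes.spot_point("pot_rim",p)[:2]])
print("pad",[(round(q["score"],2),np.round(sf(at(p,q["centre"],47)),1)) for q in eyes.spot_point("pad_face",p)[:1]])
hub=np.array([214,334]);k=(p["pixels"].max(2)<60).astype(np.uint8); n,l,s,q=cv2.connectedComponentsWithStats(k)
for i in range(1,n):
    rc=q[i][::-1]
    if 15<s[i,4]<200 and np.linalg.norm(rc-hub)<45:
        v=at(p,rc,95)[:2]-[562.85,-102.9]; print("ball",np.linalg.norm(v).round(),np.degrees(np.arctan2(v[1],v[0])).round(1))
E
python3 look.py l1.png
```

```text
t: 6.6
eef_pos: [561.5, -38.4, 82.3]
tcp_rot: [-3.142, 0.004, 0.007]
ft_force: [-7.8, -3.9, 0.1]
opening: 0.007
grip_force: 3.4
[[0.18,0.02,0],0,1],[[0.12,0.03,0],0,1],[[0.12,0.04,0],0,1],[[0.11,0.05,0],0,1],[[0.10,0.06,0],0,1],[561.51766236 -38.41870941  82.30128286] [-7.77806382 -3.91790971  0.06198606]
pot [(0.97, array([-4.5, 60.7])), (0.55, array([-164.4,  133.9]))]
pad [(0.61, array([ 3.1, 26.5]))]
ball 91.0 46.7
ball 90.0 -106.3
```

View pics/rl1.png

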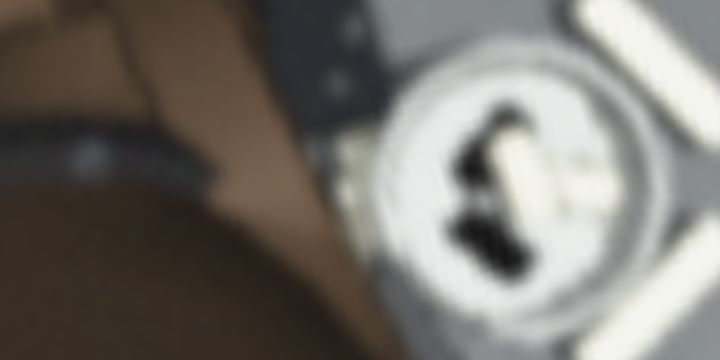

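The pad (rect col 335–375) touches the pot, about 5 mm short of home, so roughly 48° more turning is needed. I push 40° and then check.

```bash
python3 -m inch '[[[0.10,0.00,0],0,1],[[0.09,0.01,0],0,1],[[0.08,0.02,0],0,1],[[0.08,0.03,0],0,1],[[0.08,0.04,0],0,1],[[0.08,0.04,0],0,1],[[0.07,0.05,0],0,1],[[0.07,0.05,0],0,1],[[0.05,0.05,0],0,1],[[0,0,0],0,1]]'; python3 -m inch '[[[-0.1,-0.15,0],0,1],[[0,0,-0.5],0,1],[[0,0,-0.5],0,1],[[0,0,-0.5],0,1],[[0.4,0.8,-0.1],0,1],[[0.4,0.8,0],0,1],[[0,0.8,0],0,1],[[0,0.8,0],0,1],[[0,0,0],0,1],[[0,0,0],0,1]]'; python3 look.py l2.png
```

```text
t: 8.05
eef_pos: [604.3, -55.4, 82.3]
tcp_rot: [-3.141, 0.003, 0.007]
ft_force: [-4.2, 2.2, -1.3]
opening: 0.007
grip_force: 1.8
t: 9.3
eef_pos: [648.7, -237.6, 178.6]
tcp_rot: [-3.141, -0.0, 0.007]
ft_force: [-0.0, 0.7, 0.4]
opening: 0.005
grip_force: 0.0
pot [(0.72, array([ 10., 290.]))]
pad [(0.52, array([ 7.4, 44.1]))]
ball 90.0 33.2
ball 91.0 -56.8
ball 90.0 123.4
ball 91.0 -147.0
```

View pics/rl2.png

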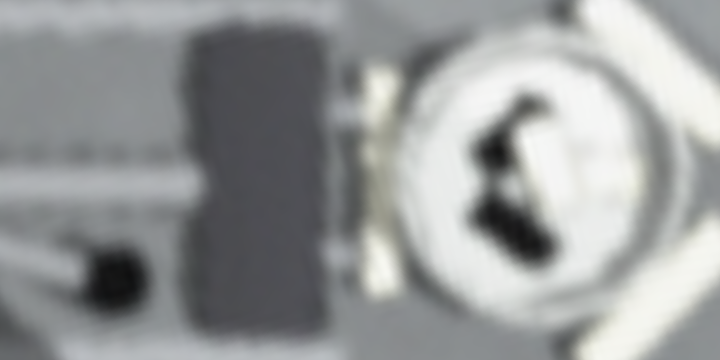

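View pics/l2.png

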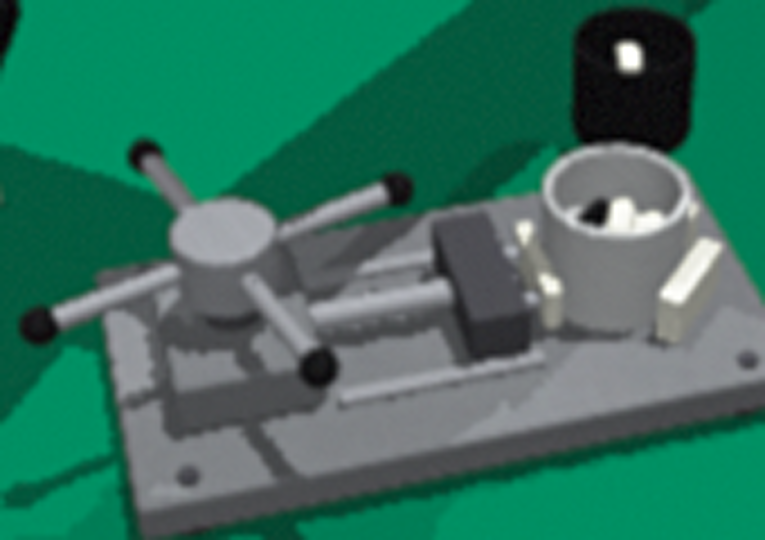

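Jaw front is at rect col 328, pad at 362–395, and the pot touches both vee plates. That makes the gap about 8.5 mm. I check it with an averaged profile, including the start picture for comparison.

```bash
cat > prof.py <<'E'
from h import *
p=cam("top")
a=np.radians(106.4);d=np.array([np.cos(a),np.sin(a),0]);x=np.array([d[1],-d[0],0]);o=np.array([530.4,7.4,0])
cr=cv2.imread("pics/crop1.png").mean(2)
g=p["pixels"].mean(2).astype(np.float32)
def prof(z,X,Y,start):
    out=[]
    for yy in Y:
        q=np.array([proj(p,o+xx*x+yy*d+[0,0,z]) for xx in X],np.float32)
        if start: m=cv2.remap(cr.astype(np.float32),(q[:,1]-165)*3.8+1.4,(q[:,0]-175)*3.8+1.4,cv2.INTER_LINEAR)
        else: m=cv2.remap(g,q[:,1],q[:,0],cv2.INTER_LINEAR)
        out.append(m.mean())
    return np.array(out).round().astype(int)
X=[-24,-21,-6,-3,0,3,6,21,24]
for st,Y in((0,np.arange(14,46)),(1,np.arange(-34,0))):
    for z in(59,62): print(st,z,list(zip(Y.tolist(),prof(z,X,Y,st).tolist())))
E
python3 prof.py
```

```text
0 59 [(14, 82), (15, 82), (16, 82), (17, 82), (18, 83), (19, 86), (20, 92), (21, 101), (22, 111), (23, 119), (24, 123), (25, 120), (26, 114), (27, 109), (28, 109), (29, 116), (30, 127), (31, 144), (32, 164), (33, 179), (34, 186), (35, 189), (36, 190), (37, 190), (38, 186), (39, 180), (40, 175), (41, 171), (42, 168), (43, 168), (44, 174), (45, 184)]
0 62 [(14, 82), (15, 82), (16, 82), (17, 82), (18, 83), (19, 86), (20, 91), (21, 100), (22, 110), (23, 119), (24, 123), (25, 121), (26, 115), (27, 109), (28, 109), (29, 115), (30, 126), (31, 143), (32, 162), (33, 178), (34, 186), (35, 189), (36, 190), (37, 190), (38, 186), (39, 180), (40, 175), (41, 171), (42, 168), (43, 168), (44, 173), (45, 183)]
1 59 [(-34, 75), (-33, 75), (-32, 74), (-31, 74), (-30, 72), (-29, 68), (-28, 64), (-27, 64), (-26, 70), (-25, 82), (-24, 98), (-23, 113), (-22, 125), (-21, 133), (-20, 138), (-19, 141), (-18, 141), (-17, 136), (-16, 128), (-15, 120), (-14, 119), (-13, 125), (-12, 142), (-11, 167), (-10, 195), (-9, 219), (-8, 232), (-7, 237), (-6, 238), (-5, 234), (-4, 223), (-3, 204), (-2, 181), (-1, 161)]
1 62 [(-34, 75), (-33, 75), (-32, 75), (-31, 74), (-30, 72), (-29, 69), (-28, 65), (-27, 64), (-26, 68), (-25, 79), (-24, 94), (-23, 110), (-22, 122), (-21, 131), (-20, 138), (-19, 141), (-18, 141), (-17, 137), (-16, 129), (-15, 122), (-14, 118), (-13, 123), (-12, 138), (-11, 162), (-10, 190), (-9, 215), (-8, 230), (-7, 237), (-6, 238), (-5, 235), (-4, 225), (-3, 207), (-2, 185), (-1, 164)]
```

Comparing with the start: pad back travelled 41.8 mm and the jaw 47.1 mm (180°), so the press is about 5.3 mm. I wind about 10° more, which is +2.6 mm.

```bash
python3 -m inch '[[[-0.24,-0.8,0],0,1],[[-0.24,-0.8,0],0,1],[[-0.23,-0.8,0],0,1],[[-0.23,-0.77,0],0,1],[[0,0,0],0,1],[[0,0,0.4],0,1],[[0,0,0.4],0,1],[[0,0,0.4],0,1],[[0,0,0.4],0,1],[[0,0,0],0,1]]'; python3 arc.py 62 39 8 63
```

```text
t: 10.8
eef_pos: [590.6, -49.0, 81.3]
tcp_rot: [-3.141, 0.003, 0.007]
ft_force: [0.8, 0.5, 1.0]
opening: 0.009
grip_force: 0.0
[[0.08,-0.00,0],0,1],[[0.04,0.03,0],0,1],[[0.04,0.03,0],0,1],[[0.04,0.03,0],0,1],[[0.04,0.03,0],0,1],[[0.04,0.04,0],0,1],[[0.04,0.04,0],0,1],[[0.03,0.04,0],0,1],[590.64901265 -48.96458705  81.3241997 ] [0.80669947 0.49562624 1.02180355]
```

Push, then retract up and out of view.

```bash
python3 -m inch '[[[0.08,0,0],0,1],[[0.04,0.03,0],0,1],[[0.04,0.03,0],0,1],[[0.04,0.03,0],0,1],[[0.04,0.03,0],0,1],[[0.04,0.04,0],0,1],[[0.04,0.04,0],0,1],[[0.03,0.04,0],0,1],[[0,0,0],0,1],[[0,0,0],0,1]]'; python3 -m inch '[[[-0.1,-0.15,0],0,1],[[0,0,-0.5],0,1],[[0,0,-0.5],0,1],[[0,0,-0.5],0,1],[[0.4,0.8,-0.1],0,1],[[0.4,0.8,0],0,1],[[0,0.8,0],0,1],[[0,0.8,0],0,1],[[0,0,0],0,1],[[0,0,0],0,1]]'; python3 look.py l3.png; python3 prof.py | head -1
python3 - <<'E'
from h import *
p=cam("top")
for n,z in(("lid",0),("pot_rim",92)):
  for c in("top","scene"):
    p=cam(c); print(n,c,[(round(d["score"],2),np.round(d["centre"]),at(p,d["centre"],z)[:2].round(1)) for d in eyes.spot_point(n,p)[:3]])
p=cam("top"); save(p,"lidtop.png",(225,290,150,290),5)
# white disc of lid, pot rim by ellipse/threshold
px=p["pixels"].astype(int); w=((px.min(2)>150)).astype(np.uint8)
n,l,s,q=cv2.connectedComponentsWithStats(w)
for i in range(1,n):
    rc=q[i][::-1]
    if abs(rc[0]-254)<12 and abs(rc[1]-180)<12 and s[i,4]>200:
        ct=max(cv2.findContours((l==i).astype(np.uint8),0,1)[0],key=len); e=cv2.fitEllipse(ct); print("lid ell",e,at(p,e[0][::-1],10)[:2])
k=(px.max(2)<50).astype(np.uint8);n,l,s,q=cv2.connectedComponentsWithStats(k)
for i in range(1,n):
    rc=q[i][::-1]
    if abs(rc[0]-254)<12 and abs(rc[1]-180)<12: print("knob",rc,s[i,4],at(p,rc,23)[:2],at(p,rc,36)[:2])
E
```

```text
t: 12.05
eef_pos: [611.2, -62.5, 82.4]
tcp_rot: [-3.141, 0.003, 0.007]
ft_force: [-4.7, 2.6, 1.2]
opening: 0.005
grip_force: 2.2
t: 13.3
eef_pos: [655.3, -244.9, 178.5]
tcp_rot: [-3.141, 0.0, 0.007]
ft_force: [0.6, 0.4, 0.6]
opening: 0.007
grip_force: 0.0
pot [(0.96, array([ 2.7, 69.6])), (0.57, array([-0.2, 70.2]))]
pad [(0.55, array([-1.6, 45.5]))]
ball 90.0 24.4
ball 91.0 -65.1
ball 90.0 114.9
ball 91.0 -155.2
0 59 [(14, 81), (15, 82), (16, 82), (17, 82), (18, 82), (19, 82), (20, 83), (21, 85), (22, 88), (23, 93), (24, 99), (25, 103), (26, 102), (27, 102), (28, 105), (29, 114), (30, 126), (31, 142), (32, 162), (33, 177), (34, 185), (35, 188), (36, 190), (37, 190), (38, 186), (39, 180), (40, 175), (41, 171), (42, 168), (43, 168), (44, 174), (45, 184)]
lid top [(0.74, array([295., 209.]), array([342.6, 230.9])), (0.64, array([254., 184.]), array([456.3, 306.1]))]
lid scene [(0.95, array([206., 380.]), array([447. , 315.9])), (0.69, array([180., 336.]), array([337.6, 223.5])), (0.61, array([204., 200.]), array([ 439.4, -128.8]))]
pot_rim top [(0.88, array([235., 266.]), array([511.5,  71.5]))]
pot_rim scene [(0.87, array([156., 290.]), array([366.4,  92.5])), (0.84, array([192., 287.]), array([507.5,  80.3])), (0.75, array([226., 417.]), array([617.8, 336.4]))]
lid ell ((180.27688598632812, 254.92308044433594), (26.104440689086914, 26.6663818359375), 28.267324447631836) [454.58624866 313.71867776]
knob [254.57142857 179.38095238] 21 [455.72134857 313.22089648] [455.90757096 310.17548473]
```

View pics/rl3.png

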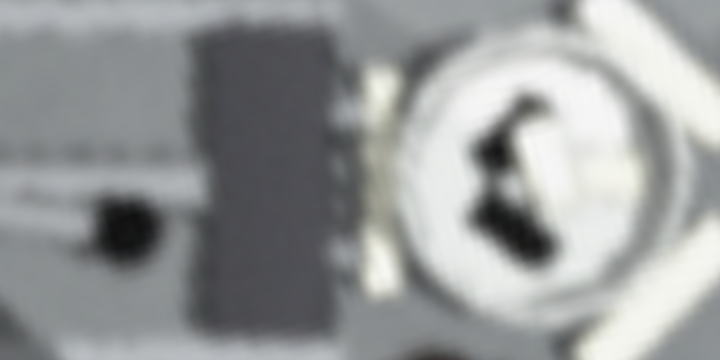

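Jaw moved about 2 mm closer and the pad and pot stayed put, so the press is about 7.6 mm with the pot home. Now I fit the rim and lid circles precisely in both cameras.

```bash
cat > fit.py <<'E'
from h import *
th=np.linspace(0,2*np.pi,180,endpoint=False); U=np.c_[np.cos(th),np.sin(th),0*th]
def fit(p,c0,rings,rng=10,sel=None):
    """rings: (radius,z,sign) ; sign +1: inside brighter"""
    g=cv2.GaussianBlur(p["pixels"].astype(np.float32).mean(2),(0,0),0.7)
    E=np.array(p["extrinsics"])
    def smp(P):
        c=P@E[:3,:3].T+E[:3,3]
        return cv2.remap(g,(p["cx"]+p["fx"]*c[:,0]/c[:,2]).astype(np.float32),(p["cy"]+p["fy"]*c[:,1]/c[:,2]).astype(np.float32),cv2.INTER_LINEAR).ravel()
    best=[]
    for dx in np.arange(-rng,rng+.1,.5):
        for dy in np.arange(-rng,rng+.1,.5):
            s=0
            for r,z,sg in rings:
                c=np.array([c0[0]+dx,c0[1]+dy,z]); m=np.ones(180,bool) if sel is None else sel(U)
                v=smp(c+(r-2)*U[m])-smp(c+(r+2)*U[m]); s+=np.mean(np.clip(sg*v if sg else abs(v),-30,30))
            best.append((s,c0[0]+dx,c0[1]+dy))
    b=np.array(sorted(best)[-15:]); return b.mean(0).round(1),b.std(0).round(1)
if __name__=="__main__":
    for n in("top","scene"):
        p=cam(n)
        print(n,"rim",fit(p,(510,78),[(36,92,1),(32,92,-1)]))
        print(n,"rim out",fit(p,(510,78),[(36,92,1)]), "in",fit(p,(510,78),[(32,92,-1)]))
        print(n,"lid",fit(p,(453,314),[(38,10,1)]),"small",fit(p,(586,284),[(27,5,1)]))
        print(n,"knob",fit(p,(455,314),[(10,36,-1)]))
E
python3 fit.py
```

```text
top rim (array([ 18.8, 504. ,  87.8]), array([0.4, 1.3, 0.2]))
top rim out (array([ 15.1, 508.7,  68.1]), array([0.3, 1.6, 0.2])) in (array([  7.5, 503. ,  87.8]), array([0.2, 1.3, 0.2]))
top lid (array([ 30. , 457.9, 314. ]), array([0. , 0.3, 1.1])) small (array([ 30. , 590.4, 286.2]), array([0. , 0.3, 1.1]))
top knob (array([ 30. , 459.2, 310.7]), array([0. , 0.2, 1.2]))
scene rim (array([ 38.7, 508.9,  80.3]), array([0.7, 0.6, 0.5]))
scene rim out (array([ 28.2, 508.7,  80.2]), array([0.2, 0.5, 0.5])) in (array([ 10.6, 509.1,  80.4]), array([0.4, 0.7, 0.5]))
scene lid (array([ 26.2, 454.5, 314.3]), array([0. , 0.5, 0.8])) small (array([ 25.7, 580.6, 287.5]), array([0. , 0.6, 0.6]))
scene knob (array([ 22.5, 457.6, 313.4]), array([0. , 0.7, 0.5]))
```

```bash
python3 -m inch '[[[-0.33,-0.93,0],0,0],[[-0.33,-0.93,0],0,0],[[-0.33,-0.93,0],0,0],[[-0.33,-0.93,0],0,0],[[-0.33,-0.93,0],0,0],[[-0.33,-0.93,0],0,0],[[-0.33,-0.93,0],0,0],[[-0.33,-0.93,0],0,0],[[-0.33,-0.93,0],0,0],[[-0.33,-0.93,0],0,0]]'; python3 -c "
from cell import env;s=env.state();print(s['joints'],s['eef_pos'])"
```

```text
t: 15.4
eef_pos: [452.9, 312.8, 178.9]
tcp_rot: [-3.141, -0.001, 0.007]
ft_force: [0.8, -0.1, -0.2]
opening: 0.499
grip_force: 0.0
[ 4.84470943e-01  4.26174740e-01  1.78552190e+00 -1.33918322e-04
  9.29240483e-01  2.04856826e+00] [452.86532137 312.78305149 178.85582702]
```

```bash
python3 -m inch '[[[0.03,-0.02,0.5],0,0],[[0,0,0.5],0,0],[[0,0,0.5],0,0],[[0,0,0.5],0,0],[[0,0,0.4],0,0],[[0,0,0.25],0,0],[[0,0,0.12],0,0],[[0,0,0],0,0],[[0,0,0],0,0],[[0,0,0],0,0]]'
```

```text
t: 16.65
eef_pos: [455.7, 312.4, 13.0]
tcp_rot: [-3.141, -0.001, 0.007]
ft_force: [1.2, -0.6, 0.2]
opening: 0.5
grip_force: 0.0
```

Close, then lift.

```bash
python3 -m inch '[[[0,0,0],0,1],[[0,0,0],0,1],[[0,0,0],0,1],[[0,0,0],0,1],[[0,0,0],0,1],[[0,0,-0.1],0,1],[[0,0,-0.3],0,1],[[0,0,-0.5],0,1],[[0,0,-0.8],0,1],[[0,0,-0.8],0,1]]'
python3 - <<'E'
from h import *
from fit import fit
e=env.state()["eef_pos"]; p=cam("scene"); zo=e[2]-13
print(e,fit(p,(e[0],e[1]),[(38,zo+10,1)]),fit(p,(e[0],e[1]),[(38,zo+5,1)],sel=lambda U:U[:,0]>0)); save(p,"held1.png",(100,250,300,480),4)
E
```

```text
t: 17.9
eef_pos: [455.1, 312.0, 163.9]
tcp_rot: [3.141, 0.001, 0.007]
ft_force: [0.4, 0.8, -1.8]
opening: 0.203
grip_force: 30.0
[455.06336743 312.00887991 163.94890099] (array([ 15.2, 454.7, 311.9]), array([0.1, 0.7, 0.5])) (array([ 21.1, 451. , 314.1]), array([0.1, 0.7, 0.5]))
```

View pics/held1.png

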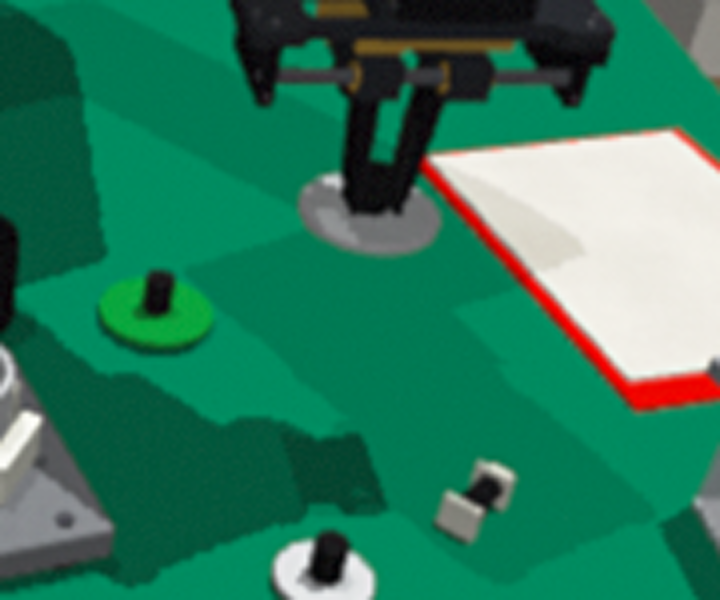

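The lid (crop centre 370,213) is held by its knob. Carry it above the pot.

```bash
python3 -m inch '[[[0.11,0.24,0],0,1],[[0.11,0.48,0],0,1],[[0.11,0.54,0],0,1],[[0.11,0.54,0],0,1],[[0.11,0.54,0],0,1],[[0.11,0.54,0],0,1],[[0.12,0.54,0],0,1],[[0.12,0.45,0.2],0,1],[[0,0,0.2],0,1],[[0,0,0],0,1]]'
cat > hold.py <<'E'
import sys
from h import *
from fit import fit
e=env.state()["eef_pos"]; zo=e[2]-13; print(e)
p=cam("scene"); print("lid scene",fit(p,(e[0],e[1]),[(38,zo+10,0)],6),"near edge",fit(p,(e[0],e[1]),[(38,zo+5,0)],6,sel=lambda U:U[:,0]>0.1))
save(p,sys.argv[1],(130,240,230,345),6)
print("rim near",fit(p,(509,80),[(36,92,0)],6,sel=lambda U:U[:,0]>0.1),"rim",fit(p,(509,80),[(36,92,1),(32,92,-1)],6,sel=lambda U:U[:,0]>-0.3))
p=cam("top"); print("lid top",fit(p,(e[0],e[1]),[(38,zo+10,0)],6))
E
python3 hold.py h2.png
```

```text
t: 19.2
eef_pos: [509.9, 80.3, 136.7]
tcp_rot: [3.141, 0.004, 0.006]
ft_force: [-0.5, -0.2, -2.0]
opening: 0.203
grip_force: 30.0
[509.91460329  80.31085378 136.74346129]
lid scene (array([ 17.8, 506.8,  80.2]), array([0. , 0.9, 0.4])) near edge (array([ 15.3, 504.5,  80.8]), array([0.2, 0.5, 0.6]))
rim near (array([ 13.1, 504. ,  78.8]), array([0. , 0.6, 0.5])) rim (array([ 11.8, 513.3,  83.5]), array([0.2, 0.7, 0.4]))
lid top (array([  5.4, 515. ,  74.8]), array([0.1, 0.8, 0.5]))
```

View pics/h2.png

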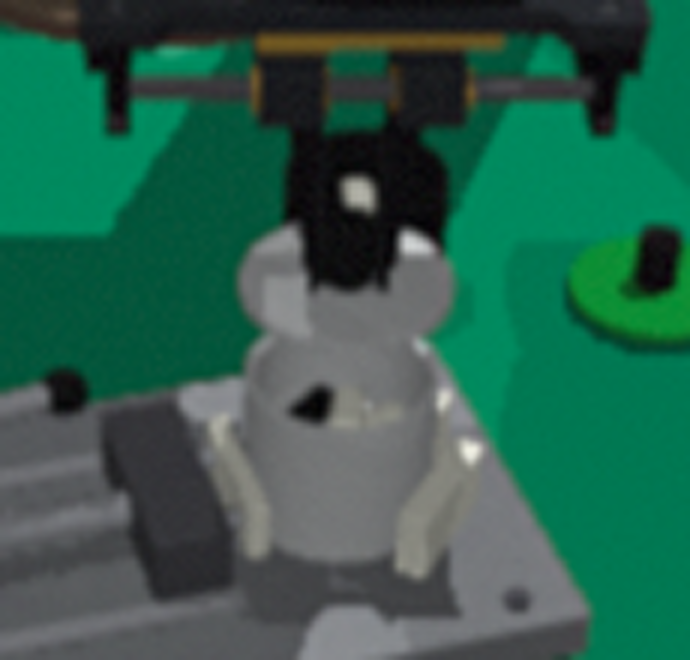

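Lid hovers above the pot: disc edges at crop cols 238–455, rows ~225–338; pot sides at cols 243–437. I compare with predicted silhouettes.

Run:
```python
from h import *
p=cam("scene"); g=p["pixels"]
th=np.linspace(0,2*np.pi,200)
def sil(c,r,zs):
    q=np.array([proj(p,[c[0]+r*np.cos(t),c[1]+r*np.sin(t),z]) for z in zs for t in th]); 
    return ((q.min(0)-[130,230])*6).round(),((q.max(0)-[130,230])*6).round()
e=env.state()["eef_pos"]
print("lid",sil(e[:2],38,(e[2]-8,e[2]-3)),"pot",sil((509,80),36,(30,92)))
# measured edges, subpixel, by steepest gradient on rows
f=g.astype(float)
for row in (174,177,180,202,206,210,214): print(row,f[row,262:312,1].astype(int).tolist())
for col in (284,285,286,287,288,289): print("col",col,f[180:232,col,1].astype(int).tolist())
```

```text
lid (array([218., 240.]), array([355., 455.])) pot (array([313., 240.]), array([564., 439.]))
174 [85, 85, 87, 85, 85, 85, 84, 84, 96, 110, 113, 112, 111, 109, 110, 111, 112, 112, 98, 58, 24, 15, 15, 9, 14, 17, 15, 18, 15, 11, 14, 9, 21, 54, 92, 109, 110, 109, 109, 109, 111, 113, 116, 127, 137, 138, 137, 137, 139, 137]
177 [85, 86, 84, 85, 87, 86, 84, 86, 100, 113, 113, 118, 134, 140, 141, 141, 140, 140, 134, 86, 41, 60, 74, 60, 40, 38, 34, 33, 48, 72, 89, 62, 45, 86, 107, 110, 110, 110, 111, 110, 110, 111, 110, 112, 118, 123, 127, 136, 139, 138]
180 [85, 86, 83, 86, 84, 85, 86, 85, 89, 99, 110, 119, 139, 146, 144, 143, 141, 141, 142, 137, 117, 111, 110, 110, 112, 114, 116, 114, 116, 114, 112, 112, 111, 113, 112, 113, 112, 111, 111, 110, 109, 110, 107, 111, 119, 118, 122, 136, 138, 139]
202 [79, 88, 106, 142, 169, 166, 132, 98, 92, 93, 97, 102, 105, 107, 111, 112, 114, 116, 117, 119, 117, 119, 117, 120, 121, 121, 124, 123, 120, 121, 120, 120, 117, 115, 116, 113, 111, 107, 102, 100, 106, 123, 125, 123, 130, 135, 126, 119, 121, 131]
206 [58, 84, 109, 114, 120, 138, 136, 132, 123, 104, 
[... 1553 characters left out ...]
, 131, 132, 133, 133, 138, 151, 134, 121, 120, 117, 118, 118, 117, 121, 118, 120, 118, 118, 121, 118, 119, 119, 118, 119, 117, 119, 120, 119, 99, 74, 67, 75, 79, 72, 66, 77, 114]
col 288 [116, 113, 111, 112, 112, 112, 117, 119, 120, 119, 119, 123, 120, 121, 128, 131, 131, 133, 133, 137, 146, 131, 124, 121, 120, 117, 116, 118, 119, 118, 118, 119, 119, 116, 119, 118, 119, 116, 118, 118, 118, 119, 115, 98, 75, 68, 70, 80, 73, 65, 80, 121]
col 289 [114, 114, 112, 112, 112, 113, 116, 118, 119, 119, 119, 119, 119, 120, 121, 127, 130, 132, 129, 131, 139, 130, 123, 122, 120, 119, 116, 117, 118, 119, 120, 118, 118, 119, 119, 119, 118, 119, 118, 117, 118, 120, 115, 97, 75, 67, 70, 78, 71, 65, 83, 124]
```

Predicted and observed silhouettes agree within about 0.5 mm. Lower to just above the rim, then creep in.

```bash
python3 -m inch '[[[-0.01,0,0.1],0,1],[[0,0,0.1],0,1],[[0,0,0.1],0,1],[[0,0,0.1],0,1],[[0,0,0.08],0,1],[[0,0,0.03],0,1],[[0,0,0.03],0,1],[[0,0,0.03],0,1],[[0,0,0.03],0,1],[[0,0,0],0,1]]'
```

```text
t: 20.6
eef_pos: [510.3, 80.4, 102.3]
tcp_rot: [3.142, 0.0, 0.007]
ft_force: [-0.4, -0.6, -1.0]
opening: 0.203
grip_force: 30.0
```

```bash
python3 -m inch '[[[0,0,0.015],0,1],[[0,0,0.01],0,1],[[0,0,0.01],0,1],[[0,0,0],0,1],[[0,0,0],0,1],[[0,0,0],0,1],[[0,0,0],0,1],[[0,0,0],0,1],[[0,0,0],0,1],[[0,0,0],0,1]]'
```

```text
t: 21.85
eef_pos: [510.4, 80.4, 100.3]
tcp_rot: [3.142, -0.0, 0.007]
ft_force: [0.7, -0.3, -0.9]
opening: 0.202
grip_force: 30.0
```

```bash
python3 -m inch '[[[0,0,0.008],0,1],[[0,0,0.008],0,1],[[0,0,0],0,1],[[0,0,0],0,1],[[0,0,0],0,1],[[0,0,0],0,1],[[0,0,0],0,1],[[0,0,0],0,1],[[0,0,0],0,1],[[0,0,0],0,1]]'
```

```text
t: 23.1
eef_pos: [510.4, 80.4, 99.4]
tcp_rot: [3.141, -0.0, 0.007]
ft_force: [-2.1, -0.6, 4.2]
opening: 0.202
grip_force: 30.0
```

Contact at the seating height with a light force. Release, rise, move clear and check.

```bash
python3 -m inch '[[[0,0,0],0,0.3],[[0,0,0],0,0.1],[[0,0,0],0,0],[[0,0,0],0,0],[[0,0,-0.1],0,0],[[0,0,-0.3],0,0],[[0,0,-0.5],0,0],[[0,0,-0.5],0,0],[[0,0,-0.5],0,0],[[0,0,0],0,0]]'; python3 -m inch '[[[-0.1,0.5,0],0,0],[[-0.1,0.8,0],0,0],[[-0.1,0.8,0],0,0],[[-0.1,0.8,0],0,0],[[-0.1,0.8,0],0,0],[[-0.1,0.8,0],0,0],[[0,0.8,0],0,0],[[0,0.8,0],0,0],[[0,0,0],0,0],[[0,0,0],0,0]]'
python3 - <<'E'
from h import *
from fit import fit
p=cam("scene"); save(p,"fin.png",(130,240,170,345),4.5)
for z in(97,102): print(fit(p,(509,80),[(38,z,0)],6))
th=np.linspace(0,6.28,200); q=np.array([proj(p,[509+38*np.cos(t),80+38*np.sin(t),97]) for t in th]); print((q.min(0)-[130,170])*4.5,(q.max(0)-[130,170])*4.5)
k=proj(p,[509,80,123]);print((np.array(k)-[130,170])*4.5)
E
python3 prof.py|head -1
```

```text
t: 24.35
eef_pos: [511.1, 80.5, 215.5]
tcp_rot: [3.142, -0.004, 0.007]
ft_force: [0.5, -0.9, -0.0]
opening: 0.502
grip_force: 0.0
t: 25.6
eef_pos: [476.5, -285.2, 212.6]
tcp_rot: [-3.141, 0.001, 0.006]
ft_force: [1.1, 0.4, 0.1]
opening: 0.5
grip_force: 0.0
(array([ 28. , 506.2,  79.5]), array([0. , 0.5, 0.6]))
(array([ 28.1, 512.4,  78.8]), array([0. , 0.6, 0.6]))
[224.70356624 447.21252735] [320.49091257 603.63503723]
[227.82349355 527.32867553]
0 59 [(14, 94), (15, 94), (16, 95), (17, 95), (18, 94), (19, 93), (20, 91), (21, 89), (22, 88), (23, 88), (24, 90), (25, 95), (26, 98), (27, 101), (28, 109), (29, 121), (30, 135), (31, 152), (32, 172), (33, 189), (34, 199), (35, 205), (36, 210), (37, 213), (38, 212), (39, 208), (40, 204), (41, 204), (42, 206), (43, 209), (44, 216), (45, 224)]
```

View pics/fin.png

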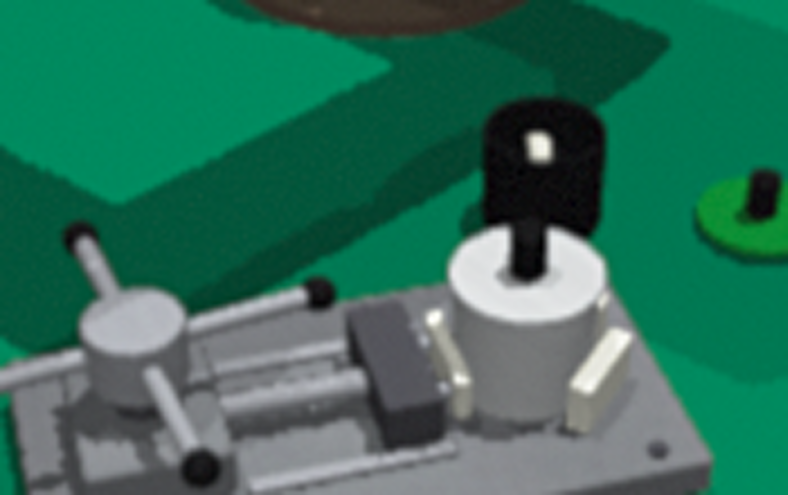

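The lid sits level on the pot (disc cols 449–605, rows 224–322, matching the seated prediction), and the gripper is clear. Handing in.

```bash
python3 -c "
from cell import env;print(env.job_done())"
```

```text
the job is handed in; nothing more can be done
None
```

The job is handed in: the pot is clamped home with the spring pad pressed about 7.6 mm by camera estimate, the fitting lid is seated level and released, and no bystander was touched; the hand-in returned no verdict.

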